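# Clear a tested insulation coupon from the test nest down the chute

## Robot

A 6-joint arm with a two-finger parallel gripper is mounted at the origin on a cart in front of the work surface, level with it; the furniture and walls round the work are solid. World frame = base frame: x ahead of the robot, y to its left, z up, the work surface at z = 0. Lengths are in m, angles in degrees, forces in N, time in s.
With the tool pointing down it reaches from about 0.4 to 0.825 m from the base axis. Payload 7 kg.
Tool frame: the origin (TCP) lies at the very end of the fingers, on their centre line; the grasp point (between the pads) lies 19 mm behind it; z points along the fingers, y is the line along which they close (so a half turn about z gives the same grasp; the last joint's range is limited). The gripper opens to 88 mm and grips with 3 to 60 N. Pads are 19 mm wide; open, the fingers measure 130 mm over their backs; the gripper's body (78 mm by 193 mm) begins 47 mm behind the grasp point.
Start: joints at [-55.285, 20.546, 0.682, 0, -70.136, -16.507], TCP at [0.211, -0.641, 0.201] pointing down, gripper open.
Joint ranges: [-176.03, 176.03], [-82.01, 121.73], [-58.28, 71.71], [-173.87, 95.51], [-174.79, -0.11], [-173.66, 173.66]. Speed limits (degrees/s): [136.94, 136.94, 172.46, 180, 180, 180].

## Interface

Orientations are given as [roll, pitch, yaw] about the fixed x, y, z axes, in that order (R = Rz(yaw) Ry(pitch) Rx(roll)).
In Python, from plant import r gives the robot as it stands. The module is installed in compiled form; this text tells all that it offers.
- The arm moves only by the tool jog_arm, never from a script. Its arguments are lists of equal length, an entry for each row: "travel": the shift along the tool's x, y, z each as a share of 50 cm, from -1 to 1, a list of three; "dr": the turn, a rotation vector about the tool's x, y, z each as a share of 360 degrees, from -1 to 1, a list of three; "claw": the opening, from 0 (shut) to 1 (fully open). A call has exactly 10 rows; each row is the pose to reach, as a shift and turn from the pose commanded when the call began, along the tool's axes at that moment, turning the shorter way round; what a row does not reach only later rows make up. A row lasts 1/8 s, in which the tool goes at most 62.5 mm and 10.7 degrees, less where a joint would pass 70% of its speed; a pose out of reach is approached as far as the arm can. A call with a number of a shift or a turn outside -1 to 1 is refused whole. A call with a gripper value outside its range is refused whole. The fingers move at their own pace and stop on an object; "newtons" is the grip in N (left out, the last holds). Time passes only in rows, so rows that repeat a pose let the fingers close, or fill a call up. It gives the time, the measured TCP pose, the force, the opening and the grip force at its end, in the units of the state.
- r.get_state(): the state, without advancing time (a new reading comes with each control period).
- r.capture(name): name is "side" or "top"; returns a dict with "pixels" (420x560x3 uint8, red, green, blue), "range_z" (420x560 float32, m along the optical axis (not along the pixel's ray), 0 where there is no reading), "fx", "fy", "cx", "cy" (pixels), "dist_coeffs" ([k1, k2, p1, p2, k3] as OpenCV has them; the pictures are not rectified), "position" and "attitude" of the camera in the world. Camera axes: x right, y up, looking along -z (the intrinsics and any distortion apply to the point x, -y, -z); pixel columns grow to the right and rows downward; lengths in m; the calibration is good to about 2 mm. A picture is of the moment at which its call begins.
- r.close_job(): hands the job in; it is judged then, once.
Trained networks look in the newest picture that a camera, given by its name, has taken for a name from the list of things; names that differ only in an ending like _2 or _b are one class to them, and where a whole thing is asked for, a point or a joint stands for the part that bears it (a point fixed in the world has none). Each returns a list of dicts, best first, with "conf" (0 to 1); they miss things now and then, are a little off and sometimes report something else, mostly with a low value. They report only what shows in the picture. A call takes as long as a camera call.
- r.boxes_of(name, camera): "extent" ([left, top, right, bottom] in pixels, round what is visible of it).
- r.regions_of(name, camera): "pixels" (420x560 bool, what is visible of it) and "extent" ([left, top, right, bottom] in pixels, round what is visible of it).
- r.tip_of(name, camera): "at" ([column, row] in pixels: a listed point, or the origin of a listed thing).
The state is a dict: "time_s": time; "joints": joint angles; "qd": joint speeds; "joint_torque": joint torques, N m; "tcp_pos": TCP position; "eef_rot": TCP orientation; "contact_force": force on the tool from outside, world axes, zero at the start; "moment": the same for the moment, N m; "gripper_width": finger opening in m; "gripper_force": force on a finger pad.
Only numpy, scipy, OpenCV 4.12 (cv2) and the standard library are available. Lean on these libraries where they do the work, as an engineer would, in place of code of your own. Each camera call takes 0.05 s, during which the arm holds its last target. There are 200 camera calls.

## Task

The rubber-topped coupon in the test fixture has been tested: draw its cross-bolt right back, press down on the coupon and slide it along the nest and off the ledge, so that it drops down the chute into the tray, then push the bolt fully home again. Press only as firmly as it takes to move it, because the rubber marks, and push it out along the nest rather than lifting it. Leave the waiting coupon and the terminal block beside the fixture as they are.

Things in the scene. Friction and masses are not known exactly. Their poses are not given: they have to be found in the camera images.
- fixture: Fixed test fixture of steel and aluminium; origin on the bench under its middle, z up. Its -x is the way a coupon leaves. Deck top at z 90 mm, ending at the ledge, x -60 mm. On the deck a PTFE-lined channel along x (middle y 0, 47 mm wide) between two rails 24 mm high (x -60 to +50; 26 mm high at the bolt, x -60 to -40); a black back stop, 39 mm high with its sockets, closes it at x +50.
- coupon: The tested coupon, x 90 mm, y 45 mm; origin: middle of its underside. Copper base 10 mm thick; black rubber bonded on the whole top is 2 to 11 mm thick, differs every time and is not reported. About 0.33 kg. It fills the nest up to the back stop and a side spring holds it: reach it only from above. Fingertips pressing down with 10 to 20 N drag it along; over 30 N marks the rubber.
- ledge (a point): Middle of the deck's front edge at deck-top height, axes as the fixture's. The coupon starts with its centre 65 mm behind it (+x) and tips over once its centre is past it. Just below the edge begins the chute, 74 mm wide, sloping 41 degrees down towards -x into the tray.
- bolt_knob (a point): Centre of the upright black knob (16 mm across, from 16 mm below to 16 mm above this point) of the steel cross-bolt that bars the nest's mouth; moves with the bolt, axes as the fixture's. 44 mm above the deck; the bolt's guide block beside it, towards the nest, is 18 mm lower than this point and 34 mm away.
- bolt (a joint): Travel of the cross-bolt in m: 0 fully home (barring the mouth), grows as it is drawn along the fixture's -y to its stop at 0.062; clear of the channel from 0.056. It stays where it is left; sliding it takes about 3 N.
- tray (a point): Middle of the floor of the sheet-steel tray at the foot of the chute, axes as the fixture's; inside 108 mm (x) by 96 mm (y), walls 38 mm high.
- next_coupon: Another coupon of the same kind, waiting on the bench beyond the fixture; origin: middle of its underside. Not to be disturbed.
- terminal_block: White ceramic terminal block, 26 x 42 x 22 mm, on the bench near the bolt; origin: middle of its underside. Not to be disturbed.

How it is judged (in metres and radians):
On the way, in this order (a step that is already met when the one before it is completed fails the run):
1. the cross-bolt is drawn back clear of the mouth of the nest (56 mm or more) (value of joint bolt above 0.056 m), for 0.2 s.
2. the coupon has gone off the ledge and lies in the tray (x of coupon in the frame of tray between -0.062 and 0.062 m and y of coupon in the frame of tray between -0.048 and 0.048 m and z of coupon in the frame of tray below 0.03 m and linear speed of coupon below 0.02 m/s), for 0.2 s.
At the end, for the whole second after the job is handed in: The coupon lies at rest in the tray (its origin within 62 mm along and 48 mm across of the middle, less than 30 mm above the floor) and the cross-bolt is home again to within 3 mm (all of step 2 and value of joint bolt below 0.003 m); the robot touches nothing.
It fails at once if the fingers press or push on the coupon with more than 30 N (contact force between the fingers and coupon above 30 N).
It fails at once if the coupon is lifted off the deck instead of being pushed off the ledge (z of coupon in the frame of ledge above 0.02 m).
It fails at once if a bystander (waiting coupon, terminal block) is moved by more than 30 mm (distance of any of next_coupon, terminal_block from where it was at the start of the episode above 0.03 m).
It also fails if it takes over 72 s, if anything falls off the work surface, if the arm or the gripper's body presses on something with over 40 N, if the wrist force passes 120 N, or if a joint passes its speed limit or range.

## Working session

There is one attempt and no reset: what is moved stays moved. The work goes in short steps, Python scripts to look and compute and a tool call to move; the robot and the scene stay as the last step left them, time stands still between calls to the robot, and variables do not carry over. Pictures are saved under pics/ and viewed, at most 10 in all, crops included, and the job is handed in when it is done.

Besides the shell and the picture viewer there is one more tool, called after "Emit:" as a command line: name --argument value ..., lists and objects as JSON in quotes. jog_arm: Moves the arm, as the interface text tells. Its arguments: {"type":"object","properties":{"travel":{"type":"array"},"dr":{"type":"array"},"claw":{"type":"array"},"newtons":{"type":"number"}},"required":["travel","dr","claw"]}

```bash
mkdir -p pics; cat > h.py <<'E'
import numpy as np, cv2
from plant import r
from scipy.spatial.transform import Rotation as R
def att(c):
    a=np.array(c["attitude"],float)
    if a.shape==(3,3): return a
    if a.size==4: return R.from_quat(a).as_matrix()
    return R.from_euler('xyz',a,degrees=True).as_matrix()
def world(c,uv,z=None):
    """pixels (N,2) -> world points from depth map (or given depth)"""
    uv=np.atleast_2d(np.array(uv,float))
    K=np.array([[c["fx"],0,c["cx"]],[0,c["fy"],c["cy"]],[0,0,1]])
    n=cv2.undistortPoints(uv[:,None],K,np.array(c["dist_coeffs"]))[:,0]
    d=c["range_z"][np.clip(uv[:,1].round().astype(int),0,419),np.clip(uv[:,0].round().astype(int),0,559)] if z is None else z
    p=np.c_[n[:,0]*d,-n[:,1]*d,-d*np.ones(len(n))]
    return p@att(c).T+np.array(c["position"])
def save(c,n): cv2.imwrite(f"pics/{n}.png",c["pixels"][:,:,::-1])
E
python3 - <<'E'
from h import *
for cam in("side","top"):
    c=r.capture(cam); save(c,cam+"0"); print(cam,c["position"],c["attitude"],c["fx"])
    for n in("bolt_knob","ledge","tray","coupon","next_coupon","terminal_block","fixture"):
        for t in r.tip_of(n,cam)[:2]: print(n,np.round(t["conf"],2),np.round(t["at"]),world(c,t["at"]).round(4))
print(r.get_state())
E
```

```text
side [ 1.13397801 -0.10742668  0.59067987] [54.28094787  1.15181679 63.01528218] 530.4646139693941
bolt_knob 0.8 [275. 190.] [[0.5034 0.192  0.1343]]
ledge 0.76 [252. 177.] [[0.3576 0.214  0.0724]]
ledge 0.69 [194. 227.] [[0.4087 0.0787 0.0385]]
tray 0.59 [193. 228.] [[0.4108 0.0761 0.0386]]
tray 0.56 [291. 214.] [[0.4131 0.2664 0.0059]]
coupon 0.69 [288. 175.] [[0.436  0.2488 0.1094]]
next_coupon 0.95 [354. 275.] [[0.6165 0.2746 0.0085]]
terminal_block 0.77 [303. 280.] [[0.5838 0.1983 0.0047]]
fixture 0.6 [288. 213.] [[0.4108 0.2623 0.0074]]
top [0.40556791 0.19424221 0.9496316 ] [  8.06627548   0.2745621  -89.99502092] 385.9503251029548
bolt_knob 0.76 [278. 221.] [[0.4917 0.19   0.1491]]
ledge 0.74 [269. 271.] [[0.3883 0.2094 0.0897]]
tray 0.56 [319. 282.] [[ 0.3595  0.0892 -0.0004]]
coupon 0.86 [240. 263.] [[0.4062 0.2732 0.1056]]
next_coupon 0.85 [237. 182.] [[0.6044 0.2918 0.0125]]
terminal_block 0.59 [273. 196.] [[0.5694 0.2009 0.0179]]
fixture 0.86 [246. 265.] [[0.4008 0.26   0.1049]]
{'time_s': 0.8, 'joints': array([-5.52842201e+01,  2.05438730e+01,  6.81483638e-01,  7.53731791e-04,
       -7.01380947e+01, -1.65074169e+01]), 'qd': array([ 0.02236874, -0.01095863, -0.00263014, -0.08604502, -0.01982767,
        0.05463945]), 'joint_torque': array([ 3.06247157e-04, -5.82291198e+01,  2.93284428e+01,  7.00167507e+00,
        1.24755470e-02, -3.96050586e-05]), 'tcp_pos': array([ 0.2108858 , -0.64117054,  0.20118809]), 'eef_rot': array([ 1.79999737e+02, -8.17226918e-04, -1.61791381e+02]), 'contact_force': array([ 0.015061  , -0.41738395,  0.07281144]), 'moment': array([0.04108731, 0.02255141, 0.02660864]), 'gripper_force': 0.0, 'gripper_width': 0.08792207237897467}
```

```bash
python3 - <<'E'
import cv2
for n in("top","side"):
    i=cv2.imread(f"pics/{n}0.png"); cv2.imwrite(f"pics/{n}0c.png",cv2.resize(i[130:340,160:440] if n=="top" else i[100:310,140:420],(800,600),interpolation=cv2.INTER_CUBIC))
E
```

```text
(no output)
```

View pics/top0c.png

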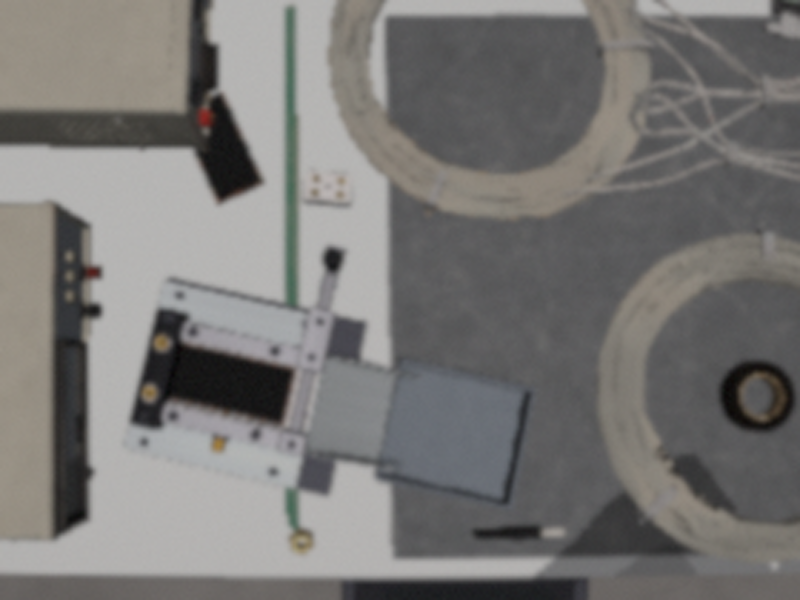

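View pics/side0c.png

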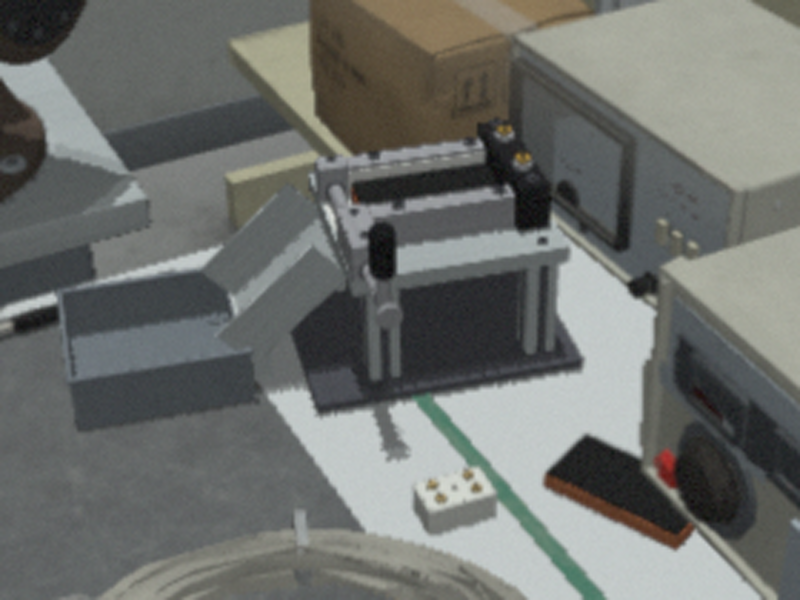

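The top crop shows the coupon's black rubber at (235,385), the knob at (333,262), the chute and tray to the right at (455,430), the terminal block at (327,188) and the waiting coupon at (230,150). Instruments stand to the left of the fixture. Next I'll fit the fixture frame.

```bash
cat >> h.py <<'E'
def go(*tgts):
    """shares for targets (pos,yaw) from current measured pose, tool down"""
    s=r.get_state(); R0=R.from_euler('xyz',s["eef_rot"],degrees=True)
    for p,y in tgts:
        Rt=R.from_euler('xyz',[180,0,y],degrees=True)
        print("travel",(R0.inv().apply(np.array(p)-s["tcp_pos"])/.5).round(4),"dr",(np.degrees((R0.inv()*Rt).as_rotvec())/360).round(4))
E
python3 - <<'E'
from h import *
c=r.capture("top")
vv,uu=np.mgrid[0:420,0:560]; P=world(c,np.c_[uu.ravel(),vv.ravel()]).reshape(420,560,3); ok=c["range_z"]>0
def rect(m,name):
    q=P[m]; rc=cv2.minAreaRect((q[:,:2]*1000).astype(np.float32)); print(name,m.sum(),np.round(rc[0],1),np.round(rc[1],1),round(rc[2],1),"z",np.percentile(q[:,2],[5,50,95]).round(4)); return rc
for n in("coupon","bolt_knob","fixture","tray"):
    for g in r.regions_of(n,"top")[:2]:
        m=g["pixels"]&ok; print(round(g["conf"],2),end=" "); rect(m,n)
        if n=="bolt_knob": rect(m&(P[...,2]>.135),"knobtop"); print(P[m&(P[...,2]>.135)].mean(0))
        if n=="coupon": rect(cv2.erode(m.astype(np.uint8),np.ones((3,3)))>0,"coupon er")
# tall stuff map
for x in np.arange(.75,.15,-.05):
    print(round(x,2),[ (lambda s: round(float(s.max()),2) if s.size else None)(P[...,2][ok&(abs(P[...,0]-x)<.025)&(abs(P[...,1]-y)<.025)]) for y in np.arange(.5,-.3,-.05)])
c2=r.capture("side")
vv,uu=np.mgrid[0:420,0:560]; P=world(c2,np.c_[uu.ravel(),vv.ravel()]).reshape(420,560,3); ok=c2["range_z"]>0
for g in r.regions_of("bolt_knob","side")[:2]:
    m=g["pixels"]&ok; print(g["conf"]);rect(m,"knob side"); q=P[m&(P[...,2]>.12)]; print(q.mean(0),q.max(0),q.min(0))
E
```

```text
0.63 coupon 865 [403.4 269.9] [90.1 46.2] 77.1 z [0.1021 0.1051 0.1074]
coupon er 711 [403.6 269.2] [84.7 40.4] 77.0 z [0.1028 0.1052 0.1074]
0.59 bolt_knob 189 [439.5 204.2] [ 13.6 141.7] 77.9 z [0.0983 0.1022 0.1495]
knobtop 43 [494.8 192.1] [12.6 12.6] 89.7 z [0.144  0.1487 0.1512]
[0.49446059 0.19258099 0.14818923]
0.81 fixture 6459 [414.6 190.9] [326.7 210.3] 77.3 z [0.0006 0.0637 0.1212]
0.92 tray 6461 [407.5 188. ] [337.6 196.9] 77.1 z [0.0007 0.0638 0.1213]
0.75 [0.51, 0.15, 0.16, 0.16, 0.16, 0.0, 0.02, 0.02, 0.02, 0.0, 0.02, 0.04, 0.04, 0.0, 0.01, 0.03]
0.7 [0.45, 0.16, 0.16, 0.16, 0.16, 0.0, 0.03, 0.02, 0.0, 0.0, 0.0, 0.03, 0.04, 0.04, 0.01, 0.01]
0.65 [0.45, 0.15, 0.15, 0.16, 0.16, 0.0, 0.03, 0.03, 0.01, 0.01, 0.0, 0.04, 0.05, 0.04, 0.02, 0.02]
0.6 [0.43, 0.15, 0.15, 0.15, 0.16, 0.01, 0.02, 0.03, 0.03, 0.03, 0.03, 0.04, 0.04, 0.03, 0.02, 0.02]
0.55 [0.43, 0.14, 0.14, 0.0, 0.01, 0.01, 0.02, 0.02, 0.03, 0.03, 0.03, 0.03, 0.03, 0.03, 0.03, 0.01]
0.5 [0.35, 0.14, 0.14, 0.09, 0.09, 0.01, 0.15, 0.0, 0.0, 0.0, 0.0, 0.02, 0.03, 0.03, 0.03, 0.03]
0.45 [0.46, 0.14, 0.14, 0.13, 0.13, 0.12, 0.12, 0.01, 0.01, 0.0, 0.0, 0.03, 0.03, 0.0, 0.02, 0.03]
0.4 [0.46, 0.14, 0.14, 0.13, 0.12, 0.12, 0.12, 0.09, 0.05, 0.04, 0.0, 0.03, 0.01, 0.02, 0.02, 0.02]
0.35 [0.47, 0.14, 0.14, 0.13, 0.12, 0.12, 0.12, 0.08, 0.01, 0.04, 0.0, 0.03, 0.03, 0.02, 0.02, 0.02]
0.3 [0.54, 0.14, 0.14, 0.0, 0.0, 0.01, 0.02, 0.04, 0.04, 0.04, 0.01, 0.02, 0.02, 0.03, 0.03, 0.02]
0.25 [0.54, 0.0, 0.0, 0.0, 0.0, 0.02, 0.02, 0.0, 0.0, 0.01, 0.54, 0.61, 0.02, 0.02, 0.02, 0.01]
0.2 [None, None, None, None, None, None, None, None, None, 0.44, 0.5, None, None, None, None, None]
0.67
knob side 363 [440.6 210.3] [ 22.1 144.9] 75.9 z [0.0931 0.1201 0.1484]
[0.49906335 0.1914794  0.13649117] [0.50466076 0.20132975 0.14954811] [0.48939065 0.18495438 0.12006756]
```

```bash
python3 - <<'E'
from h import *
go(([.45,-.4,.26],-180),([.52,-.1,.26],170),([.4945,.192,.24],167.1))
E
```

```text
travel [-0.605   0.3088 -0.1177] dr [-0.      0.      0.0506]
travel [-0.9255  0.835  -0.1177] dr [-0.      0.      0.0784]
travel [-1.0595  1.4057 -0.0777] dr [-0.      0.      0.0864]
```

Emit:
jog_arm --travel '[[-0.605,0.309,-0.118],[-0.605,0.309,-0.118],[-0.605,0.309,-0.118],[-0.605,0.309,-0.118],[-0.605,0.309,-0.118],[-0.9255,0.835,-0.118],[-0.9255,0.835,-0.118],[-0.9255,0.835,-0.118],[-0.9255,0.835,-0.118],[-0.9255,0.835,-0.118]]' --dr '[[0,0,0.05],[0,0,0.05],[0,0,0.05],[0,0,0.05],[0,0,0.05],[0,0,0.0784],[0,0,0.0784],[0,0,0.0784],[0,0,0.0784],[0,0,0.0784]]' --claw '[1,1,1,1,1,1,1,1,1,1]' --newtons 20

```text
time_s: 2.4
tcp_pos: [0.5126, -0.1248, 0.2602]
eef_rot: [180.0, 0.1, 170.0]
contact_force: [0.3, 0.8, -0.1]
gripper_width: 0.0877
gripper_force: 0.0
```

```bash
python3 - <<'E'
from h import *
go(([.4945,.192,.24],167.1),([.4945,.192,.124],167.1))
E
```

```text
travel [0.1458 0.6176 0.0403] dr [0.     0.0002 0.008 ]
travel [0.146  0.6175 0.2723] dr [0.     0.0002 0.008 ]
```

Emit:
jog_arm --travel '[[0.146,0.6175,0.04],[0.146,0.6175,0.04],[0.146,0.6175,0.04],[0.146,0.6175,0.04],[0.146,0.6175,0.04],[0.146,0.6175,0.04],[0.146,0.6175,0.04],[0.146,0.6175,0.1],[0.146,0.6175,0.1],[0.146,0.6175,0.1]]' --dr '[[0,0,0.008],[0,0,0.008],[0,0,0.008],[0,0,0.008],[0,0,0.008],[0,0,0.008],[0,0,0.008],[0,0,0.008],[0,0,0.008],[0,0,0.008]]' --claw '[1,1,1,1,1,1,1,1,1,1]'

```text
time_s: 3.65
tcp_pos: [0.4947, 0.1891, 0.2108]
eef_rot: [180.0, 0.1, 167.0]
contact_force: [0.2, 0.8, 0.2]
gripper_width: 0.0873
gripper_force: 0.0
```

```bash
python3 - <<'E'
from h import *
go(([.4945,.192,.124],167.1))
E
```

```text
travel [0.0019 0.0056 0.1736] dr [ 0.      0.0002 -0.0002]
```

Descend and grip.

Emit:
jog_arm --travel '[[0.002,0.0056,0.08],[0.002,0.0056,0.174],[0.002,0.0056,0.174],[0.002,0.0056,0.174],[0.002,0.0056,0.174],[0.002,0.0056,0.174],[0.002,0.0056,0.174],[0.002,0.0056,0.174],[0.002,0.0056,0.174],[0.002,0.0056,0.174]]' --dr '[[0,0,0],[0,0,0],[0,0,0],[0,0,0],[0,0,0],[0,0,0],[0,0,0],[0,0,0],[0,0,0],[0,0,0]]' --claw '[1,1,1,0.4,0,0,0,0,0,0]' --newtons 20

```text
time_s: 4.9
tcp_pos: [0.4937, 0.1928, 0.1226]
eef_rot: [-180.0, -0.0, 167.1]
contact_force: [0.1, -0.4, -0.1]
gripper_width: 0.0233
gripper_force: 0.0
```

Emit:
jog_arm --travel '[[0,0,0],[0,0,0],[0,0,0],[-0.02,0,0],[-0.045,0,0],[-0.07,0,0],[-0.095,0,0],[-0.115,0,0],[-0.124,0,0],[-0.124,0,0]]' --dr '[[0,0,0],[0,0,0],[0,0,0],[0,0,0],[0,0,0],[0,0,0],[0,0,0],[0,0,0],[0,0,0],[0,0,0]]' --claw '[0,0,0,0,0,0,0,0,0,0]'

```text
time_s: 6.15
tcp_pos: [0.5562, 0.1797, 0.1248]
eef_rot: [179.9, 0.2, 167.1]
contact_force: [1.1, 0.2, 10.0]
gripper_width: 0.0003
gripper_force: 4.9
```

```bash
python3 - <<'E'
from h import *
c=r.capture("side"); cv2.imwrite("pics/s1.png",cv2.resize(c["pixels"][60:270,140:420,::-1],(800,600)))
print(r.get_state()["contact_force"])
E
```

```text
[1.05477045 0.04209367 9.21184924]
```

View pics/s1.png

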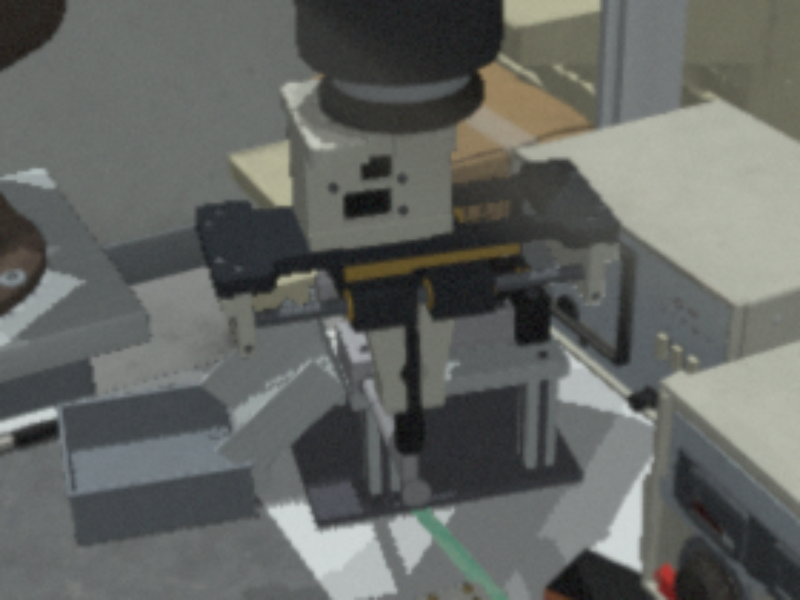

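The bolt looks drawn: its knob is at (410,428), apparently in front of the closed fingers rather than between them. I'll check this with the depth image.

```bash
python3 - <<'E'
from h import *
c=r.capture("side")
for t in r.tip_of("bolt_knob","side")[:2]: print(t["conf"],np.round(t["at"]),world(c,t["at"]))
vv,uu=np.mgrid[0:420,0:560]; P=world(c,np.c_[uu.ravel(),vv.ravel()]).reshape(420,560,3)
# dark pixels in knob window of crop (390..430, 300..460)
for row in range(60+300*35//100,60+470*35//100,3):
    print(row,[(i,c["pixels"][row,i].sum(),*(P[row,i]*1000).round().astype(int)) for i in range(279,290,3)])
E
```

```text
0.86 [285. 212.] [[0.56037606 0.17986959 0.13233182]]
165 [(279, np.uint64(92), np.int64(592), np.int64(157), np.int64(235)), (282, np.uint64(80), np.int64(592), np.int64(162), np.int64(234)), (285, np.uint64(103), np.int64(590), np.int64(167), np.int64(232)), (288, np.uint64(174), np.int64(585), np.int64(174), np.int64(227))]
168 [(279, np.uint64(101), np.int64(591), np.int64(157), np.int64(230)), (282, np.uint64(105), np.int64(591), np.int64(162), np.int64(229)), (285, np.uint64(130), np.int64(590), np.int64(167), np.int64(227)), (288, np.uint64(320), np.int64(569), np.int64(182), np.int64(211))]
171 [(279, np.uint64(104), np.int64(589), np.int64(158), np.int64(224)), (282, np.uint64(104), np.int64(588), np.int64(163), np.int64(222)), (285, np.uint64(123), np.int64(591), np.int64(166), np.int64(223)), (288, np.uint64(326), np.int64(569), np.int64(182), np.int64(207))]
174 [(279, np.uint64(225), np.int64(589), np.int64(158), np.int64(220)), (282, np.uint64(103), np.int64(553), np.int64(180), np.int64(193)), (285, np.uint64(159), np.int64(557), np.int64(183), np.int64(195)), (288, np
[... 3754 characters left out ...]
 np.int64(125)), (285, np.uint64(76), np.int64(560), np.int64(180), np.int64(124)), (288, np.uint64(125), np.int64(420), np.int64(257), np.int64(8))]
219 [(279, np.uint64(245), np.int64(535), np.int64(182), np.int64(101)), (282, np.uint64(193), np.int64(557), np.int64(176), np.int64(118)), (285, np.uint64(193), np.int64(557), np.int64(182), np.int64(116)), (288, np.uint64(136), np.int64(427), np.int64(253), np.int64(7))]
222 [(279, np.uint64(241), np.int64(539), np.int64(180), np.int64(99)), (282, np.uint64(279), np.int64(555), np.int64(178), np.int64(110)), (285, np.uint64(253), np.int64(1134), np.int64(-107), np.int64(591)), (288, np.uint64(145), np.int64(432), np.int64(250), np.int64(4))]
```

Emit:
jog_arm --travel '[[0,0,0],[0,0,0],[0,0,0],[0,0,0],[0,0,-0.06],[0,0,-0.14],[0,0,-0.14],[0,0,-0.14],[0,0,-0.14],[0,0,-0.14]]' --dr '[[0,0,0],[0,0,0],[0,0,0],[0,0,0],[0,0,0],[0,0,0],[0,0,0],[0,0,0],[0,0,0],[0,0,0]]' --claw '[0.3,0.5,0.5,0.5,0.5,0.5,0.5,0.5,0.5,0.5]'

```text
time_s: 7.55
tcp_pos: [0.5538, 0.1788, 0.1918]
eef_rot: [-179.9, -0.1, 167.1]
contact_force: [-0.5, 0.2, -0.9]
gripper_width: 0.0438
gripper_force: 0.0
```

```bash
python3 - <<'E'
from h import *
c=r.capture("side"); cv2.imwrite("pics/s2.png",cv2.resize(c["pixels"][90:270,180:420,::-1],(800,600)))
for t in r.tip_of("bolt_knob","side")[:2]: print(t["conf"],np.round(t["at"]),world(c,t["at"]))
for g in r.regions_of("bolt_knob","side")[:1]:
    vv,uu=np.nonzero(g["pixels"]); q=world(c,np.c_[uu,vv]); q=q[q[:,2]>.122]; print(q.mean(0),np.percentile(q,98,axis=0),q.min(0))
E
```

```text
[0.5568949  0.17799797 0.13787599] [0.56146535 0.18530863 0.14953191] [0.5472715  0.17206947 0.12222053]
```

View pics/s2.png

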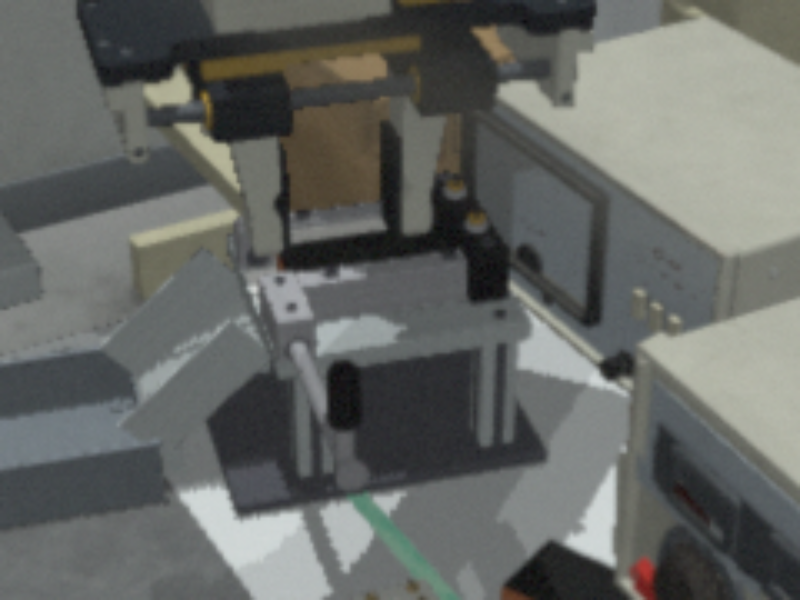

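The bolt is drawn, with the knob standing free at (345,395). The fingertips show at about (265,255) and (415,235), so I'll check their real height against the reported TCP.

```bash
python3 - <<'E'
from h import *
c=r.capture("side"); print(r.get_state()["tcp_pos"])
for col in(258,262,302,306):
    print(col,[(row,*(world(c,[[col,row]])[0]*1000).round().astype(int).tolist()) for row in range(150,172,2)])
E
```

```text
[0.55410692 0.17899451 0.19237599]
258 [(150, 556, 144, 244), (152, 557, 143, 242), (154, 555, 144, 237), (156, 557, 143, 236), (158, 558, 142, 233), (160, 556, 143, 229), (162, 556, 143, 226), (164, 554, 143, 221), (166, 553, 144, 217), (168, 369, 223, 95), (170, 365, 224, 88)]
262 [(150, 545, 155, 236), (152, 552, 151, 237), (154, 556, 149, 236), (156, 556, 149, 233), (158, 557, 149, 231), (160, 558, 148, 228), (162, 557, 148, 225), (164, 556, 149, 221), (166, 369, 231, 97), (168, 369, 231, 93), (170, 372, 229, 90)]
302 [(150, 569, 204, 234), (152, 570, 203, 232), (154, 571, 203, 229), (156, 569, 204, 225), (158, 569, 204, 221), (160, 569, 204, 218), (162, 402, 296, 104), (164, 407, 293, 103), (166, 414, 290, 103), (168, 434, 279, 113), (170, 439, 276, 112)]
306 [(150, 572, 209, 234), (152, 570, 210, 230), (154, 570, 210, 227), (156, 569, 210, 223), (158, 570, 210, 221), (160, 400, 306, 105), (162, 403, 304, 102), (164, 412, 299, 104), (166, 421, 294, 106), (168, 436, 286, 112), (170, 442, 282, 112)]
```

The real fingertips sit about 25 mm higher than the reported TCP: 0.217 against 0.192 m, and this agrees with them resting on the knob top. The xy position agrees. From here I'll use reported z = real z − 0.025.

```bash
python3 - <<'E'
from h import *
go(([.4069,.2841,.192],167.1),([.4069,.2841,.09],167.1))
E
```

```text
travel [0.3339 0.1392 0.0008] dr [-0.0001 -0.0001  0.    ]
travel [0.3338 0.1393 0.2048] dr [-0.0001 -0.0001  0.    ]
```

Emit:
jog_arm --travel '[[0.1,0.04,0],[0.2,0.08,0],[0.3,0.12,0],[0.334,0.139,0],[0.334,0.139,0],[0.334,0.139,0.04],[0.334,0.139,0.08],[0.334,0.139,0.12],[0.334,0.139,0.16],[0.334,0.139,0.18]]' --dr '[[0,0,0],[0,0,0],[0,0,0],[0,0,0],[0,0,0],[0,0,0],[0,0,0],[0,0,0],[0,0,0],[0,0,0]]' --claw '[0,0,0,0,0,0,0,0,0,0]'

```text
time_s: 9.0
tcp_pos: [0.4072, 0.2832, 0.1016]
eef_rot: [-179.9, -0.0, 167.0]
contact_force: [0.8, -0.4, 0.2]
gripper_width: 0.0002
gripper_force: 0.0
```

Emit:
jog_arm --travel '[[0,0,0.012],[0,0,0.024],[0,0,0.034],[0,0,0.037],[0,0,0.038],[0,0,0.039],[0,0,0.04],[0,0,0.041],[0,0,0.042],[0,0,0.042]]' --dr '[[0,0,0],[0,0,0],[0,0,0],[0,0,0],[0,0,0],[0,0,0],[0,0,0],[0,0,0],[0,0,0],[0,0,0]]' --claw '[0,0,0,0,0,0,0,0,0,0]'

```text
time_s: 10.25
tcp_pos: [0.4069, 0.2841, 0.0816]
eef_rot: [-180.0, -0.0, 167.1]
contact_force: [-0.4, 0.1, -0.3]
gripper_width: 0.0006
gripper_force: 0.0
```

Emit:
jog_arm --travel '[[0,0,0.0006],[0,0,0.0012],[0,0,0.0018],[0,0,0.0024],[0,0,0.003],[0,0,0.0036],[0,0,0.0042],[0,0,0.0048],[0,0,0.0048],[0,0,0.0048]]' --dr '[[0,0,0],[0,0,0],[0,0,0],[0,0,0],[0,0,0],[0,0,0],[0,0,0],[0,0,0],[0,0,0],[0,0,0]]' --claw '[0,0,0,0,0,0,0,0,0,0]'

```text
time_s: 11.5
tcp_pos: [0.4071, 0.2843, 0.0805]
eef_rot: [180.0, 0.0, 167.1]
contact_force: [-5.1, -1.4, 13.3]
gripper_width: 0.0009
gripper_force: 6.5
```

Emit:
jog_arm --travel '[[0,-0.002,0],[0,-0.006,0],[0,-0.01,0],[0,-0.014,0],[0,-0.018,0],[0,-0.022,0],[0,-0.026,0],[0,-0.03,0],[0,-0.034,0],[0,-0.038,0]]' --dr '[[0,0,0],[0,0,0],[0,0,0],[0,0,0],[0,0,0],[0,0,0],[0,0,0],[0,0,0],[0,0,0],[0,0,0]]' --claw '[0,0,0,0,0,0,0,0,0,0]'

```text
time_s: 12.75
tcp_pos: [0.4034, 0.2676, 0.0805]
eef_rot: [179.8, 0.1, 167.1]
contact_force: [-4.5, 3.6, 9.6]
gripper_width: 0.0005
gripper_force: 4.4
```

```bash
python3 - <<'E'
from h import *
c=r.capture("top"); cv2.imwrite("pics/t3.png",cv2.resize(c["pixels"][200:320,190:350,::-1],(800,600)))
print(r.get_state()["contact_force"])
E
```

```text
[-4.92233191  1.59662293  9.8853879 ]
```

View pics/t3.png

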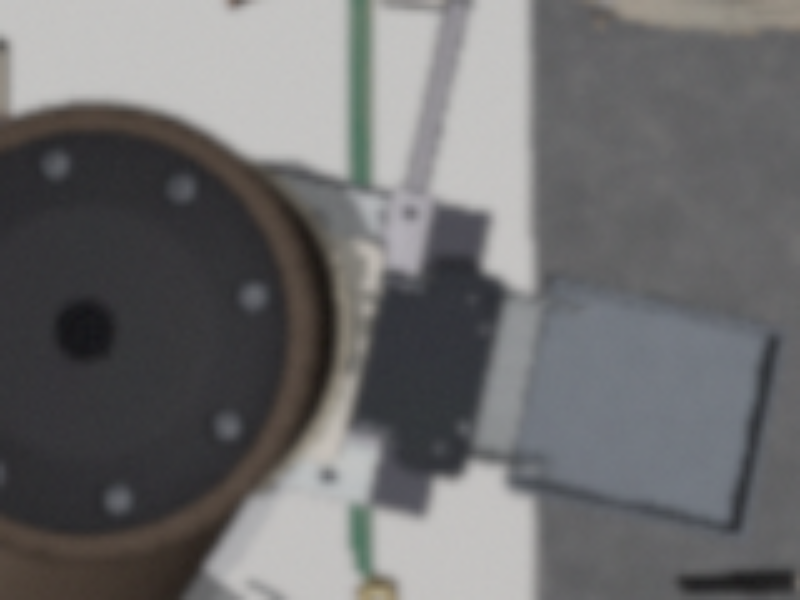

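The gripper hides the coupon from the top camera. I'll look from the side.

```bash
python3 - <<'E'
from h import *
c=r.capture("side"); cv2.imwrite("pics/s3.png",cv2.resize(c["pixels"][100:220,210:370,::-1],(800,600)))
for t in r.regions_of("coupon","side")[:2]: print(t["conf"],t["extent"])
E
```

```text
0.78 [255.4, 155.9, 306.6, 179.6]
```

View pics/s3.png

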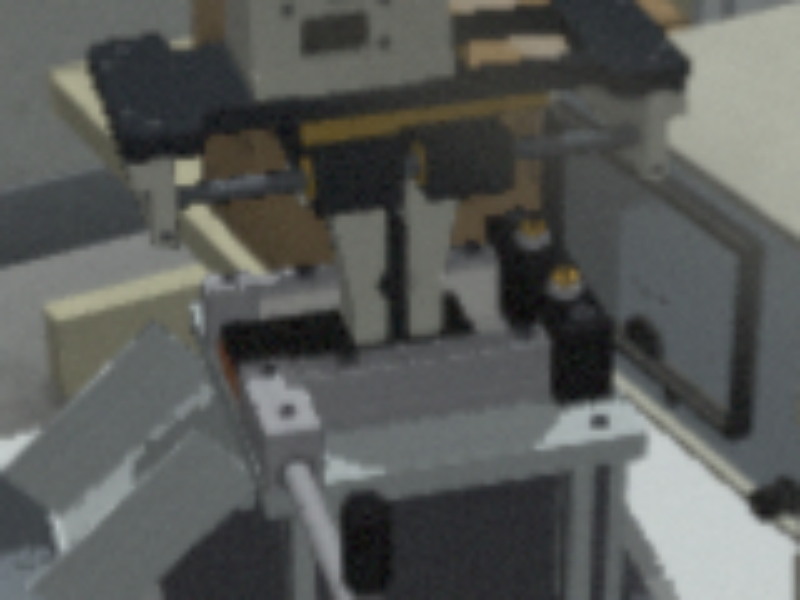

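The coupon slides with the fingers: its copper front edge, at (230,370), is close to the ledge. I'll continue.

Emit:
jog_arm --travel '[[0,-0.004,0],[0,-0.01,0],[0,-0.017,0],[0,-0.024,0],[0,-0.031,0],[0,-0.038,0],[0,-0.045,0],[0,-0.052,0],[0,-0.059,0],[0,-0.064,0]]' --dr '[[0,0,0],[0,0,0],[0,0,0],[0,0,0],[0,0,0],[0,0,0],[0,0,0],[0,0,0],[0,0,0],[0,0,0]]' --claw '[0,0,0,0,0,0,0,0,0,0]'

```text
time_s: 14.15
tcp_pos: [0.3962, 0.2358, 0.0805]
eef_rot: [179.8, 0.1, 167.1]
contact_force: [-4.7, 2.3, 10.5]
gripper_width: 0.0007
gripper_force: 5.0
```

Emit:
jog_arm --travel '[[0,-0.004,0],[0,-0.01,0],[0,-0.017,0],[0,-0.024,0],[0,-0.031,0],[0,-0.038,0],[0,-0.045,0],[0,-0.052,0],[0,-0.054,0],[0,-0.054,0]]' --dr '[[0,0,0],[0,0,0],[0,0,0],[0,0,0],[0,0,0],[0,0,0],[0,0,0],[0,0,0],[0,0,0],[0,0,0]]' --claw '[0,0,0,0,0,0,0,0,0,0]'

```text
time_s: 15.4
tcp_pos: [0.3905, 0.2092, 0.0805]
eef_rot: [179.8, 0.1, 167.1]
contact_force: [-1.8, 2.0, 9.5]
gripper_width: 0.0005
gripper_force: 4.7
```

```bash
python3 - <<'E'
from h import *
c=r.capture("side"); cv2.imwrite("pics/s4.png",cv2.resize(c["pixels"][100:250,160:360,::-1],(800,600)))
E
```

```text
(no output)
```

View pics/s4.png

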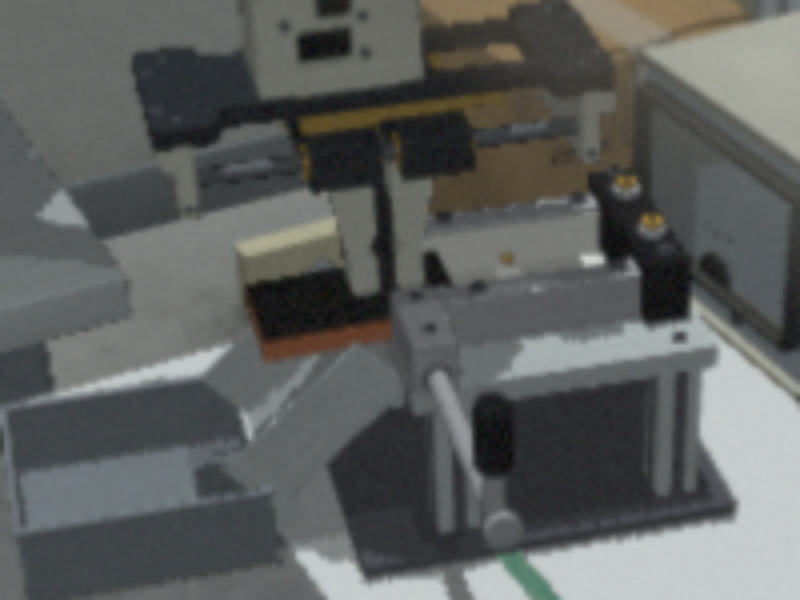

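The coupon, at (320,320), overhangs the ledge well past its middle. Lifting off should let it tip.

Emit:
jog_arm --travel '[[0,0,-0.02],[0,0,-0.1],[0,0,-0.2],[0,0,-0.2],[0,0,-0.2],[0,0,-0.2],[0,0,-0.2],[0,0,-0.2],[0,0,-0.2],[0,0,-0.2]]' --dr '[[0,0,0],[0,0,0],[0,0,0],[0,0,0],[0,0,0],[0,0,0],[0,0,0],[0,0,0],[0,0,0],[0,0,0]]' --claw '[0,0,0,0,0,0.3,0.5,0.6,0.6,0.6]'

```text
time_s: 16.7
tcp_pos: [0.3895, 0.208, 0.1792]
eef_rot: [-180.0, -0.0, 167.1]
contact_force: [0.5, -0.8, 1.3]
gripper_width: 0.0448
gripper_force: 0.0
```

```bash
python3 - <<'E'
from h import *
c=r.capture("side"); cv2.imwrite("pics/s5.png",cv2.resize(c["pixels"][100:250,160:360,::-1],(800,600)))
for t in r.tip_of("coupon","side")[:2]: print(t["conf"],np.round(t["at"]),world(c,t["at"]))
go(([.551,.179,.18],167.1),([.551,.179,.099],167.1))
E
```

```text
0.78 [193. 228.] [[0.41100104 0.07659757 0.03835445]]
travel [-0.3278  0.0154 -0.0014] dr [0. 0. 0.]
travel [-0.3278  0.0154  0.1606] dr [0. 0. 0.]
```

View pics/s5.png

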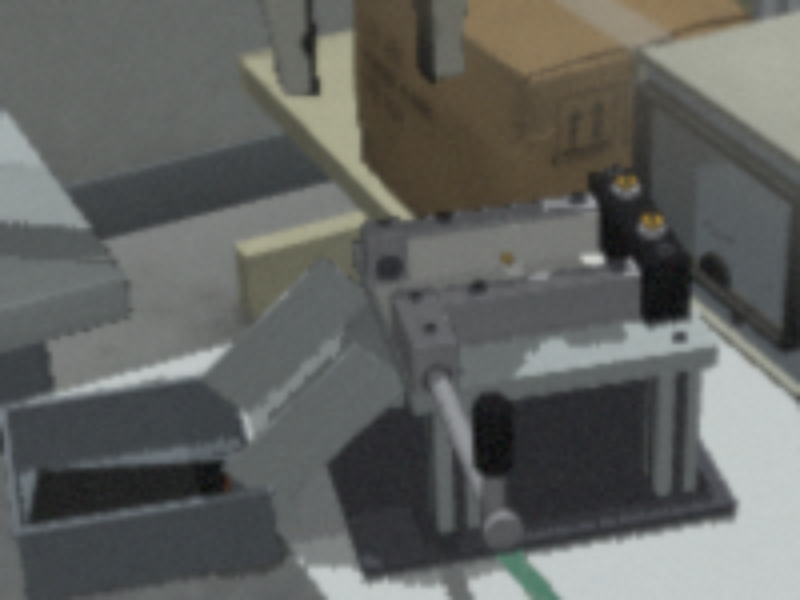

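The coupon lies in the tray at (120,490). Next, over to the knob to push the bolt home.

Emit:
jog_arm --travel '[[-0.1,0.005,0],[-0.2,0.01,0],[-0.3,0.015,0],[-0.328,0.0155,0],[-0.328,0.0155,0],[-0.328,0.0155,0.04],[-0.328,0.0155,0.08],[-0.328,0.0155,0.12],[-0.328,0.0155,0.16],[-0.328,0.0155,0.16]]' --dr '[[0,0,0],[0,0,0],[0,0,0],[0,0,0],[0,0,0],[0,0,0],[0,0,0],[0,0,0],[0,0,0],[0,0,0]]' --claw '[0.6,0.6,0.6,0.6,0.6,0.6,0.6,0.6,0.6,0.6]'

```text
time_s: 18.05
tcp_pos: [0.5491, 0.1788, 0.0985]
eef_rot: [-179.9, -0.1, 167.1]
contact_force: [0.2, 0.3, -0.9]
gripper_width: 0.0526
gripper_force: 0.0
```

Emit:
jog_arm --travel '[[0,0,0],[0,0,0],[0,0,0],[0,0,0],[0,0,0],[0,0,0],[0,0,0],[0,0,0],[0,0,0],[0,0,0]]' --dr '[[0,0,0],[0,0,0],[0,0,0],[0,0,0],[0,0,0],[0,0,0],[0,0,0],[0,0,0],[0,0,0],[0,0,0]]' --claw '[0,0,0,0,0,0,0,0,0,0]' --newtons 25

```text
time_s: 19.3
tcp_pos: [0.552, 0.1809, 0.0997]
eef_rot: [179.8, 0.1, 167.1]
contact_force: [-0.0, 7.8, 0.2]
gripper_width: 0.015
gripper_force: 25.0
```

Emit:
jog_arm --travel '[[0.005,0.003,0],[0.02,0.003,0],[0.036,0.003,0],[0.052,0.003,0],[0.068,0.003,0],[0.084,0.003,0],[0.1,0.003,0],[0.112,0.003,0],[0.12,0.003,0],[0.12,0.003,0]]' --dr '[[0,0,0],[0,0,0],[0,0,0],[0,0,0],[0,0,0],[0,0,0],[0,0,0],[0,0,0],[0,0,0],[0,0,0]]' --claw '[0,0,0,0,0,0,0,0,0,0]'

```text
time_s: 20.55
tcp_pos: [0.4926, 0.1942, 0.0996]
eef_rot: [180.0, -0.0, 167.1]
contact_force: [-0.0, 5.2, 8.7]
gripper_width: 0.0155
gripper_force: 25.0
```

Emit:
jog_arm --travel '[[0.001,0,0],[0.002,0,0],[0.003,0,0],[0.004,0,0],[0.005,0,0],[0.006,0,0],[0.006,0,0],[0.006,0,0],[0.006,0,0],[0.006,0,0]]' --dr '[[0,0,0],[0,0,0],[0,0,0],[0,0,0],[0,0,0],[0,0,0],[0,0,0],[0,0,0],[0,0,0],[0,0,0]]' --claw '[0,0,0,0,0,0,0,0,0,0]'

```text
time_s: 21.8
tcp_pos: [0.4913, 0.1945, 0.0997]
eef_rot: [180.0, 0.1, 167.1]
contact_force: [9.1, -0.2, 2.5]
gripper_width: 0.0152
gripper_force: 25.0
```

Emit:
jog_arm --travel '[[0.001,0,0],[0.002,0,0],[0.003,0,0],[0.003,0,0],[0.003,0,0],[0.003,0,0],[0.003,0,0],[0.003,0,0],[0.003,0,0],[0.003,0,0]]' --dr '[[0,0,0],[0,0,0],[0,0,0],[0,0,0],[0,0,0],[0,0,0],[0,0,0],[0,0,0],[0,0,0],[0,0,0]]' --claw '[0,0,0,0,0,0,0,0,0,0]'

```text
time_s: 23.05
tcp_pos: [0.4907, 0.1947, 0.0997]
eef_rot: [180.0, 0.2, 167.1]
contact_force: [13.6, -1.7, -0.3]
gripper_width: 0.0153
gripper_force: 25.0
```

The bolt is hard against its stop. Relax the push, open, and rise.

Emit:
jog_arm --travel '[[-0.003,0,0],[-0.003,0,0],[-0.003,0,0],[-0.003,0,0],[-0.003,0,0],[-0.003,0,-0.06],[-0.003,0,-0.15],[-0.003,0,-0.25],[-0.003,0,-0.3],[-0.003,0,-0.3]]' --dr '[[0,0,0],[0,0,0],[0,0,0],[0,0,0],[0,0,0],[0,0,0],[0,0,0],[0,0,0],[0,0,0],[0,0,0]]' --claw '[0,0.4,0.5,0.6,0.6,0.6,0.6,0.6,0.6,0.6]'

```text
time_s: 24.3
tcp_pos: [0.4907, 0.195, 0.2515]
eef_rot: [179.8, 0.1, 167.1]
contact_force: [-0.2, -1.2, 0.6]
gripper_width: 0.0521
gripper_force: 0.0
```

```bash
python3 - <<'E'
from h import *
c=r.capture("side"); cv2.imwrite("pics/s6.png",cv2.resize(c["pixels"][100:310,140:420,::-1],(800,600)))
for g in r.regions_of("bolt_knob","side")[:1]:
    vv,uu=np.nonzero(g["pixels"]); q=world(c,np.c_[uu,vv]); q=q[q[:,2]>.12]; print(q.mean(0),q.max(0),q.min(0))
vv,uu=np.mgrid[200:260,145:240]; P=world(c,np.c_[uu.ravel(),vv.ravel()]); dark=c["pixels"][vv.ravel(),uu.ravel()].sum(1)<110
q=P[dark&(P[:,2]<.03)&(P[:,2]>0)]; print(len(q),q.mean(0),q.min(0),q.max(0))
E
```

```text
[0.49673344 0.19136884 0.13664097] [0.50168213 0.19899269 0.14965481] [0.48954334 0.1850361  0.12025779]
339 [0.34842511 0.07677043 0.01561258] [0.27848858 0.02076663 0.00146643] [0.38145402 0.12780903 0.01999474]
```

View pics/s6.png

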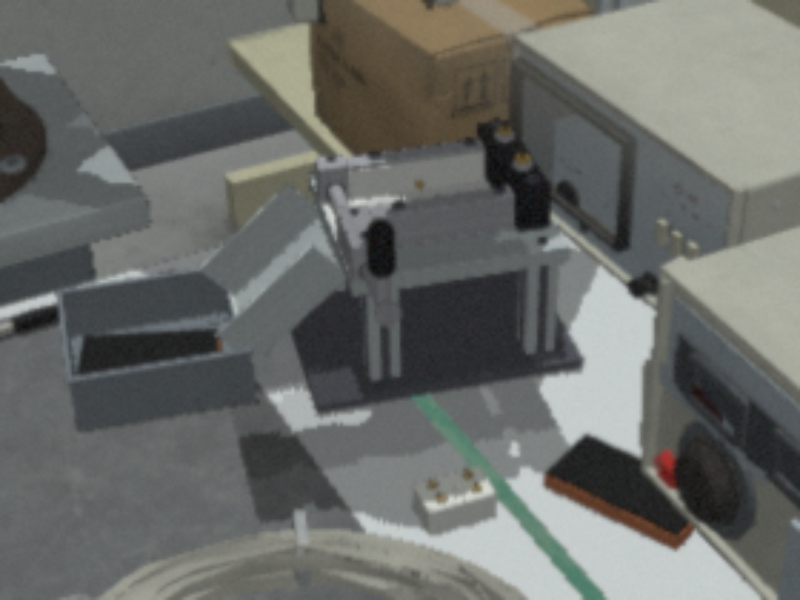

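The picture shows the bolt barring the mouth, with the knob at (380,248) as at the start. The coupon lies flat in the tray at (150,350), and the terminal block and waiting coupon have not moved. I'm handing in.

```bash
python3 -c "
from plant import r
print(r.close_job())"
```

```text
the job is handed in; nothing more can be done
None
```

The job is handed in, with no verdict returned: the coupon lies flat in the tray, the bolt is home against its stop, the waiting coupon and terminal block look unmoved, and pressing-force readings stayed near 10–14 N.

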